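Push the relay row home and shut the retaining arm

TASK

Push the row of four blue relays along the loading rail, together as one row, until it is fully home against the yellow end stop with no gaps; then swing the orange retaining arm fully shut across the rail behind it. Only push with the fingers: do not pick up or tip the relays or pull the row apart, leave the other things on the bench alone, and end clear of everything.

Things in the scene. Friction and masses are not known exactly. Their poses are not given: they have to be found in the camera images.
- rail: Fixed loading rail: an aluminium channel, open at the top. Origin on the bench under it, mid-width. +x runs along the channel to the end stop (roughly to the robot's left), +y is the pivot side (roughly towards the robot), z up. Channel x -150 to 130 mm, floor 8 mm above the bench, 42 mm wide inside; side walls 7 mm thick, tops 22 mm above the bench.
- stop (a point): Centre of the yellow end stop's face at rail x = 130, y = 0 mm, 27 mm above the bench. The stop is 46 mm tall; the grey tester box behind it is 60 mm tall, 70 mm wide, up to rail x = 200 mm.
- catch (a point): Top of the dark steel catch post outside the channel, 36 mm above the bench, 7 x 12 mm, at rail x = 18.5, y = -37 mm. The shut retaining arm's end lies just short of it.
- pivot (a point): Fixed point on the upright axis of the retaining arm, 35 mm above the bench, at x = 10, y = 42 mm in the rail's frame. The bar's hub is 18 mm across, its top 45 mm above the bench.
- keeper_end (a point): Point near the free end of the orange retaining arm, on its centre line, 84 mm from the pivot axis and equal to it in height. The arm is a straight level bar 8 mm thick, 18 mm tall (25 to 43 mm above the bench), so it passes above the channel walls.
- keeper (a joint): Angle of the orange retaining arm, rad. 0 = open: points along rail -x and 0.35 rad outwards (to +y). Grows as it swings anticlockwise (from above) over the channel; 1.92 = fully shut, square across it (along rail -y) at its hard stop, front face at rail x = 14 mm, 4 mm behind a row that is home. Starts at 0 to 0.4. Stays where left; about 0.5 N at 60 mm from the pivot moves it.
- relay_w: One of four relays in the channel, in any order: dark blue box, white top, 28 mm along the rail, 40 mm across, 38 mm tall, about 60 g. Origin at the centre of its underside, x axis along the rail. At first they touch in one row whose front is 50 to 105 mm short of the stop; when home their centres are at rail x = 116, 88, 60 and 32 mm.
- relay_y: One of four relays in the channel, in any order: dark blue box, yellow top, 28 mm along the rail, 40 mm across, 38 mm tall, about 60 g. Origin at the centre of its underside, x axis along the rail. At first they touch in one row whose front is 50 to 105 mm short of the stop; when home their centres are at rail x = 116, 88, 60 and 32 mm.
- relay_g: One of four relays in the channel, in any order: dark blue box, green top, 28 mm along the rail, 40 mm across, 38 mm tall, about 60 g. Origin at the centre of its underside, x axis along the rail. At first they touch in one row whose front is 50 to 105 mm short of the stop; when home their centres are at rail x = 116, 88, 60 and 32 mm.
- relay_r: One of four relays in the channel, in any order: dark blue box, red top, 28 mm along the rail, 40 mm across, 38 mm tall, about 60 g. Origin at the centre of its underside, x axis along the rail. At first they touch in one row whose front is 50 to 105 mm short of the stop; when home their centres are at rail x = 116, 88, 60 and 32 mm.
- spare: Bystander, to be left alone: spare relay with a grey housing, 28 x 40 x 38 mm, standing on the bench beyond the rail.
- spool: Bystander, to be left alone: steel-coloured solder spool with white flanges, 56 mm across, 42 mm tall, standing beyond the rail.
- screwdriver: Bystander, to be left alone: screwdriver, 160 mm, lying to the left.
- flux: Bystander, to be left alone: white bottle with a red cap, 38 mm across, 95 mm tall, at the far left.
- jar: Bystander, to be left alone: amber jar with a black lid, 56 mm across, 70 mm tall, at the far right.
- tweezers: Bystander, to be left alone: steel tweezers, 130 mm long, lying to the right.
Not all that is in view belongs to the job. What is shaped like the relay_w but turquoise is not meant.

How it is judged:
On the way, in this order (a step that is already met when the one before it is completed fails the run):
1. the four relays are home against the end stop while the retaining arm is still open (x of each of relay_w, relay_y, relay_g, relay_r in the frame of rail above 0.029 m and y of relay_w in the frame of rail between -0.004 and 0.004 m and z of each of relay_w, relay_y, relay_g, relay_r in the frame of rail below 0.011 m and y of relay_y in the frame of rail between -0.004 and 0.004 m and y of relay_g in the frame of rail between -0.004 and 0.004 m and y of relay_r in the frame of rail between -0.004 and 0.004 m and value of joint keeper below 1.3 rad), for 0.2 s.
2. the retaining arm is shut behind them (value of joint keeper above 1.8 rad), for 0.2 s.
At the end, for the whole second after the job is handed in: All four relays stand in the channel, pushed up to the end stop (no relay more than 3 mm short of its home place, 4 mm off the centre line or 3 mm off the channel floor), upright and at rest, and the retaining arm is shut to within 0.12 rad of its stop (joint above 1.80) (x of each of relay_w, relay_y, relay_g, relay_r in the frame of rail above 0.029 m and y of relay_w in the frame of rail between -0.004 and 0.004 m and z of each of relay_w, relay_y, relay_g, relay_r in the frame of rail below 0.011 m and y of relay_y in the frame of rail between -0.004 and 0.004 m and y of relay_g in the frame of rail between -0.004 and 0.004 m and y of relay_r in the frame of rail between -0.004 and 0.004 m and value of joint keeper above 1.8 rad and linear speed of each of relay_w, relay_y, relay_g, relay_r below 0.01 m/s and angle between each of relay_w, relay_y, relay_g, relay_r's own z axis and vertical below 0.08 rad); the robot touches nothing.
It fails at once if a relay of the row is lifted more than 8 mm off the channel floor (z of any of relay_w, relay_y, relay_g, relay_r in the frame of rail above 0.016 m).
It fails at once if a relay of the row is tipped by more than 0.3 rad (angle between any of relay_w, relay_y, relay_g, relay_r's own z axis and vertical above 0.3 rad).
It fails at once if the row comes apart, with gaps of more than 12 mm in all (distance between relay_w and relay_y above 0.096 m or distance between any of relay_w, relay_y and relay_g above 0.096 m or distance between any of relay_w, relay_y, relay_g and relay_r above 0.096 m).
It fails at once if a bystander is moved by more than 20 mm (distance of any of spare, spool, screwdriver, flux, jar, tweezers from where it was at the start of the episode above 0.02 m).
It also fails if it takes over 56 s, if anything falls off the work surface, if the arm or the gripper's body presses on something with over 40 N, if the wrist force passes 120 N, or if a joint passes its speed limit or range.

ROBOT

A 7-joint arm with a two-finger parallel gripper is mounted at the origin on the work surface. World frame = base frame: x ahead of the robot, y to its left, z up, the work surface at z = 0. Lengths are in m, angles in rad, forces in N, time in s.
With the tool pointing down it reaches from about 0.4 to 0.875 m from the base axis. Payload 19.3 kg.
Tool frame: the origin (TCP) lies midway between the tips of the shut fingers; the grasp point (between the pads) lies 19 mm behind it; y points along the fingers, x is the direction in which the jaws open and shut, and the axes are right-handed (so a half turn about y gives the same grasp; the last joint's range is limited). The gripper opens to 85 mm and grips with 20 to 120 N. Pads are 22 mm wide; open, the fingers measure 114 mm over their backs; the gripper's body (76 mm by 85 mm) begins 54 mm behind the grasp point. The pads swing forward as they close: fully open they stand 13 mm farther back than shut.
Start: joints at [-1.281, 0.521, -0.036, 1.599, 0.021, 1.021, -0.113], TCP at [0.22, 0.585, 0.231] pointing down, gripper open.
Joint ranges: [-2.91, 2.91], [-0.3, 2.13], [-1.5, 1.42], [0.17, 2.43], [-1.26, 4.41], [0.16, 1.93], [-2.52, 2.52]. Speed limits (rad/s): [1.89, 1.89, 2.39, 2.39, 3.01, 3.01, 3.01].

INTERFACE

Orientations are given as [roll, pitch, yaw] about the fixed x, y, z axes, in that order (R = Rz(yaw) Ry(pitch) Rx(roll)).
In Python, from plant import manip gives the robot as it stands.
- The arm moves only by the shell command python3 -m creep 'ROWS' [FORCE]. ROWS is JSON, a list of rows, each an object with "twist": the turn, a rotation vector about the tool's x, y, z in degrees, a list of three; "offset": the shift along the tool's x, y, z in cm, a list of three; "jaw": the opening, from -1 (shut) to 1 (fully open). In form: [{"twist": [wx, wy, wz], "offset": [dx, dy, dz], "jaw": jaw}, ...]. A call has 1 to 20 rows; each row is the pose to reach, as a shift and turn from the pose measured when the call began, along the tool's axes at that moment; what a row does not reach only later rows make up. A row lasts 1/12 s, in which the tool goes at most 41.7 mm and 7.16 degrees, less where a joint would pass 70% of its speed; a pose out of reach is approached as far as the arm can. A call with a gripper value outside its range is refused whole. The fingers move at their own pace and stop on an object; FORCE is the grip in N (left out, the last holds). Time passes only in rows, so rows that repeat a pose let the fingers close. It gives the time, the measured TCP pose, the force and the opening at its end, in the units of the state.
- manip.get_obs(): the state, without advancing time (a new reading comes with each control period).
- manip.camera(name): name is "scene" or "top" or "wrist"; returns (picture, depth): 384x512x3 uint8, blue, green, red; 384x512 float32, m along the optical axis (not along the pixel's ray), 0 where there is no reading.
- manip.get_calibration(name): a dict with "fx", "fy", "cx", "cy" (pixels), "dist" ([k1, k2, p1, p2, k3] as OpenCV has them; the pictures are not rectified), "R" (3x3) and "t" (3): a world point X has camera coordinates R X + t. Camera axes: x right, y down, z forward; pixel columns grow to the right and rows downward; lengths in m; the calibration is good to about 2 mm. A picture is of the moment at which its call begins: read the wrist's pose just before it. get_calibration takes no time and is no camera call; for the wrist camera it gives the pose at the moment of the call.
- manip.close_job(): hands the job in, once; it reports no verdict.
Trained networks look in the newest picture that a camera, given by its name, has taken for a name from the list of things; names that differ only in an ending like _2 or _b are one class to them, and where a whole thing is asked for, a point or a joint stands for the part that bears it (a point fixed in the world has none). Each returns a list of dicts, best first, with "score" (0 to 1); they miss things now and then, are a little off and sometimes report something else, mostly with a low value. They report only what shows in the picture. A call takes as long as a camera call. They do not tell look-alikes from the thing itself.
- manip.outline_of(camera, query): "pixels" (384x512 bool, what is visible of it).
- manip.mark_of(camera, query): "centre" ([x, y, z] in m, in world coordinates, good to about 4 mm: a listed point, or the origin of a listed thing).
The state is a dict: "clock": time; "joint_positions": joint angles; "joint_vel": joint speeds; "joint_torque": joint torques, N m; "tool_pos": TCP position; "eef_rot": TCP orientation; "wrist_force": force on the tool from outside, world axes, zero at the start; "moment": the same for the moment, N m; "gripper_width": finger opening in m.
Only numpy, scipy, OpenCV 4.12 (cv2) and the standard library are available. Lean on these libraries where they do the work, as an engineer would, in place of code of your own. Each camera call takes 0.05 s, during which the arm holds its last target.

## Working session

There is one attempt and no reset: what is moved stays moved. The work goes in short steps, Python scripts to look and compute and a shell command to move; the robot and the scene stay as the last step left them, time stands still between calls to the robot, and variables do not carry over. Pictures are saved under pics/ and viewed, and the job is handed in when it is done.

```bash
ls; mkdir -p pics
cat > h.py <<'E'
import numpy as np, cv2
from plant import manip
from scipy.spatial.transform import Rotation as Ro
def snap(c,n):
    im,d=manip.camera(c); cv2.imwrite('pics/'+n,im); return im,d
def proj(c,P):
    k=manip.get_calibration(c); K=np.array([[k['fx'],0,k['cx']],[0,k['fy'],k['cy']],[0,0,1]])
    return cv2.projectPoints(np.array(P,float).reshape(-1,3),cv2.Rodrigues(np.array(k['R']))[0],np.array(k['t'],float),K,np.array(k['dist'],float))[0][:,0]
E
python3 - <<'E'
from h import *
o=manip.get_obs(); print({k:np.round(v,3).tolist() for k,v in o.items()})
for c in ['scene','top']:
    snap(c,c+'0.png')
    for q in ['rail','stop','catch','pivot','keeper_end','relay_w','relay_y','relay_g','relay_r']:
        print(c,q,[(np.round(r['centre'],4).tolist(),round(r['score'],2)) for r in manip.mark_of(c,q)][:3])
print(manip.get_obs()['clock'])
E
```

```text
pics
{'clock': 0.0, 'joint_positions': [-1.281, 0.522, -0.036, 1.6, 0.021, 1.021, -0.113], 'joint_vel': [-0.001, 0.001, -0.001, 0.001, 0.001, -0.0, -0.002], 'joint_torque': [-0.003, -92.712, 1.979, -36.994, 0.018, 0.008, 0.0], 'tool_pos': [0.22, 0.585, 0.231], 'eef_rot': [-1.571, 0.001, 1.211], 'wrist_force': [0.31, 0.063, 0.943], 'moment': [-0.042, -0.006, -0.016], 'gripper_width': 0.086}
scene rail [([0.5486, -0.0219, 0.0003], 0.87)]
scene stop [([0.5655, 0.1106, 0.0299], 0.56), ([0.6643, -0.3455, -0.0027], 0.37)]
scene catch [([0.5879, -0.0073, 0.0334], 0.66)]
scene pivot [([0.5069, -0.0035, 0.0367], 0.71)]
scene keeper_end [([0.4997, -0.0861, 0.0344], 0.66)]
scene relay_w [([0.5545, 0.0201, 0.0107], 0.82), ([0.5409, -0.0653, 0.011], 0.73), ([0.4273, 0.0848, -0.0022], 0.7)]
scene relay_y [([0.5545, 0.0201, 0.0107], 0.82), ([0.5409, -0.0653, 0.011], 0.73), ([0.4273, 0.0848, -0.0022], 0.7)]
scene relay_g [([0.5545, 0.0201, 0.0107], 0.82), ([0.5409, -0.0653, 0.011], 0.73), ([0.4273, 0.0848, -0.0022], 0.7)]
scene relay_r [([0.5545, 0.0201, 0.0107], 0.82), ([0.5409, -0.0653, 0.011], 0.73), ([0.4273, 0.0848, -0.0022], 0.7)]
top rail [([0.5508, -0.0184, -0.0024], 0.71)]
top stop [([0.5673, 0.1109, 0.0257], 0.76)]
top catch [([0.5837, -0.0099, 0.0397], 0.76)]
top pivot [([0.5106, -0.0062, 0.0344], 0.91)]
top keeper_end [([0.4925, -0.0869, 0.0348], 0.49)]
top relay_w [([0.5477, -0.0371, 0.0099], 0.74), ([0.5498, -0.0084, 0.0049], 0.71), ([0.5519, 0.0149, 0.0097], 0.67)]
top relay_y [([0.5477, -0.0371, 0.0099], 0.74), ([0.5498, -0.0084, 0.0049], 0.71), ([0.5519, 0.0149, 0.0097], 0.67)]
top relay_g [([0.5477, -0.0371, 0.0099], 0.74), ([0.5498, -0.0084, 0.0049], 0.71), ([0.5519, 0.0149, 0.0097], 0.67)]
top relay_r [([0.5477, -0.0371, 0.0099], 0.74), ([0.5498, -0.0084, 0.0049], 0.71), ([0.5519, 0.0149, 0.0097], 0.67)]
1.0
```

View pics/scene0.png

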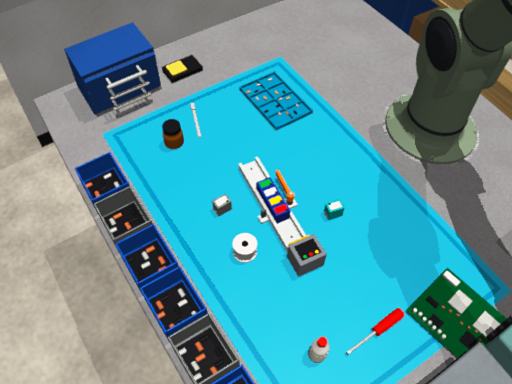

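View pics/top0.png

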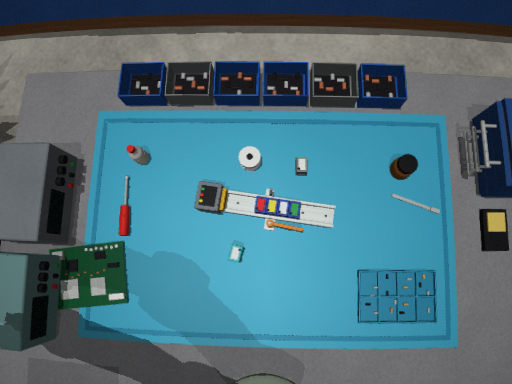

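Run:
```python
from h import *
# rail fit: rail points vs world (2D), using marks of both cameras
R=np.array([[0,0],[130,0],[18.5,-37],[10,42]]*2)/1000
W=np.array([[.5486,-.0219],[.5655,.1106],[.5879,-.0073],[.5069,-.0035],[.5508,-.0184],[.5673,.1109],[.5837,-.0099],[.5106,-.0062]])
a=R-R.mean(0);b=W-W.mean(0)
U,S,V=np.linalg.svd(a.T@b);M=(V.T@np.diag([1,np.linalg.det(V.T@U.T)])@U.T)
t=W.mean(0)-M@R.mean(0)
print('yaw',np.degrees(np.arctan2(M[1,0],M[0,0])),t); print(((R@M.T+t-W)*1000).round(1))
T=lambda P:(np.array(P)-t)@M
for n,P in dict(ks=[.4997,-.0861],kt=[.4925,-.0869],w=[.5545,.0201],s2=[.5409,-.0653],t1=[.5477,-.0371],t2=[.5498,-.0084],t3=[.5519,.0149]).items(): print(n,T(P).round(4))
o=manip.get_obs(); print(Ro.from_euler('xyz',o['eef_rot']).as_matrix().round(3))
print(len(manip.mark_of('top','relay_w')),[np.append(T(r['centre'][:2]),r['centre'][2]).round(4).tolist() for r in manip.mark_of('top','relay_w')])
```

```text
yaw 82.07232381687238 [ 0.54843536 -0.02013121]
[[-0.2  1.8]
 [ 0.9 -2. ]
 [-0.3  0.4]
 [ 1.3 -0.9]
 [-2.4 -1.7]
 [-0.9 -2.3]
 [ 3.9  3. ]
 [-2.4  1.8]]
ks [-0.0721  0.0392]
kt [-0.0738  0.0462]
w [ 0.0407 -0.0005]
s2 [-0.0458  0.0012]
t1 [-0.0169 -0.0016]
t2 [0.0118 0.0003]
t3 [0.0352 0.0014]
[[ 0.352 -0.    -0.936]
 [ 0.936 -0.     0.352]
 [-0.    -1.     0.   ]]
7 [[-0.0169, -0.0016, 0.0099], [0.0118, 0.0003, 0.0049], [0.0352, 0.0014, 0.0097], [0.0842, 0.1278, -0.0038], [-0.047, -0.0051, 0.0103], [-0.3082, -0.1545, -0.0012], [-0.0012, 0.0013, -0.0048]]
```

The row, front to rear, is red, yellow, white, green (top view pixels ~(262,205) to (295,210)). The orange arm is below it, open at about (285,226), and the turquoise decoy is at (236,252). I'll check the rail fit with an overlay before moving.

```bash
cat >> h.py <<'E'
YAW=np.radians(82.07); T0=np.array([.5484,-.0201])
M=np.array([[np.cos(YAW),-np.sin(YAW)],[np.sin(YAW),np.cos(YAW)]])
def r2w(x,y,z): return np.append(M@np.array([x,y])/1000+T0,z/1000)
def w2r(P): return ((np.array(P)[:2]-T0)@M*1000)
def overlay(c,n,im,box,s):
    x0,y0,x1,y1=box; big=cv2.resize(im[y0:y1,x0:x1],None,fx=s,fy=s,interpolation=cv2.INTER_CUBIC)
    def line(a,b,col):
        p=proj(c,[r2w(*a),r2w(*b)]); p=((p-[x0,y0]+.5)*s).astype(int); cv2.line(big,tuple(map(int,p[0])),tuple(map(int,p[1])),col,1)
    for y in (-28,-21,21,28): line((-150,y,22),(130,y,22),(0,0,255))
    for x in (-150,130): line((x,-28,22),(x,28,22),(0,0,255))
    for a,b in (((130,-20,50),(130,20,50)),((10,42,45),(10,42,25)),((18.5,-43,36),(18.5,-31,36)),((15,-37,36),(22,-37,36))): line(a,b,(255,0,255))
    cv2.imwrite('pics/'+n,big)
E
python3 - <<'E'
from h import *
overlay('top','ot.png',cv2.imread('pics/top0.png'),(190,170,350,250),5)
overlay('scene','os.png',cv2.imread('pics/scene0.png'),(225,145,345,285),4)
E
```

```text
(no output)
```

View pics/ot.png

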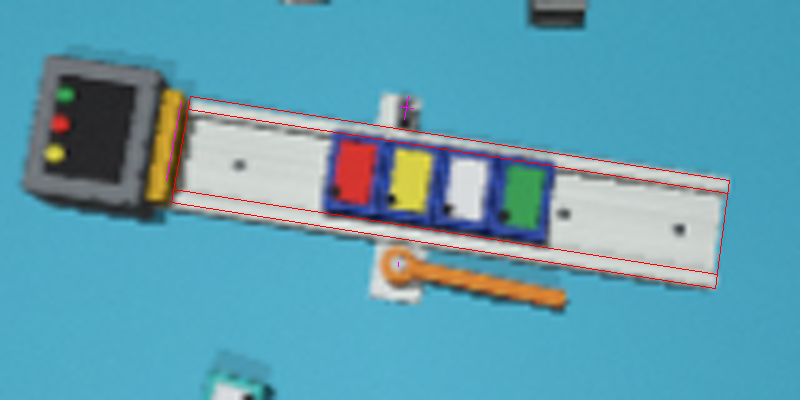

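View pics/os.png

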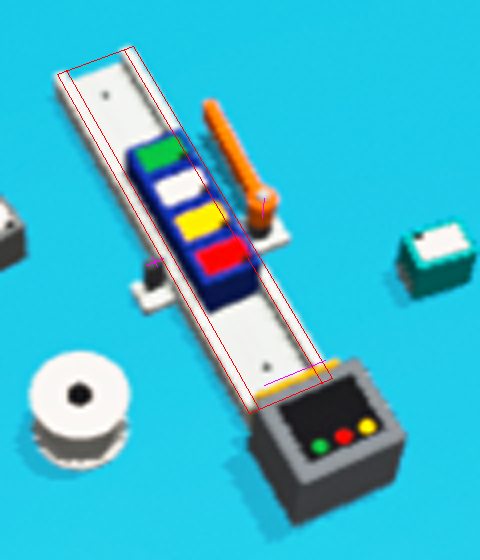

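Fit is within ~2 mm. Next I'll work out the move to above the channel behind the row.

```bash
cat >> h.py <<'E'
def plan(x,y,z,across=True):
    o=manip.get_obs(); R=Ro.from_euler('xyz',o['eef_rot']); W=r2w(x,y,z)
    ex=np.append(M[:,0],0); ey=np.append(M[:,1],0); dn=np.array([0,0,-1.])
    # tool y down; tool z = +rail x (jaw across) ; tool x = y x z
    Rt=np.column_stack([np.cross(dn,ex),dn,ex])
    if R.as_matrix()[:,2]@ex<-.5 : Rt[:,[0,2]]*=-1
    rv=np.degrees((R.inv()*Ro.from_matrix(Rt)).as_rotvec())
    print('at rail',w2r(o['tool_pos']).round(1),'z',round(o['tool_pos'][2]*1000,1),'twist',rv.round(1),'offset cm',(R.inv().apply(W-o['tool_pos'])*100).round(2),'F',np.round(o['wrist_force'],1),'t',round(o['clock'],2))
E
python3 - <<'E'
from h import *
plan(-95,0,120); print(manip.get_obs()['joint_positions'])
print(w2r([.4997,-.0861]))
E
```

```text
at rail [554.  408.7] z 231.3 twist [ 0.  77.3 -0. ] offset cm [-54.34  11.13 -54.12] F [ 0.3 -0.5 -0. ] t 1.1
[-1.28125058  0.52138026 -0.03633363  1.59952457  0.02118666  1.02112647
 -0.11279075]
[-72.0876716   39.12873117]
```

```bash
python3 -m creep '[{"twist":[0,20,0],"offset":[-14,2,-14],"jaw":-1},{"twist":[0,40,0],"offset":[-28,5,-28],"jaw":-1},{"twist":[0,60,0],"offset":[-42,8,-42],"jaw":-1},{"twist":[0,77.3,0],"offset":[-54.3,11.1,-54.1],"jaw":-1},{"twist":[0,77.3,0],"offset":[-54.3,11.1,-54.1],"jaw":-1},{"twist":[0,77.3,0],"offset":[-54.3,11.1,-54.1],"jaw":-1},{"twist":[0,77.3,0],"offset":[-54.3,11.1,-54.1],"jaw":-1},{"twist":[0,77.3,0],"offset":[-54.3,11.1,-54.1],"jaw":-1},{"twist":[0,77.3,0],"offset":[-54.3,11.1,-54.1],"jaw":-1},{"twist":[0,77.3,0],"offset":[-54.3,11.1,-54.1],"jaw":-1},{"twist":[0,77.3,0],"offset":[-54.3,11.1,-54.1],"jaw":-1},{"twist":[0,77.3,0],"offset":[-54.3,11.1,-54.1],"jaw":-1},{"twist":[0,77.3,0],"offset":[-54.3,11.1,-54.1],"jaw":-1},{"twist":[0,77.3,0],"offset":[-54.3,11.1,-54.1],"jaw":-1},{"twist":[0,77.3,0],"offset":[-54.3,11.1,-54.1],"jaw":-1},{"twist":[0,77.3,0],"offset":[-54.3,11.1,-54.1],"jaw":-1},{"twist":[0,77.3,0],"offset":[-54.3,11.1,-54.1],"jaw":-1},{"twist":[0,77.3,0],"offset":[-54.3,11.1,-54.1],"jaw":-1},{"twist":[0,77.3,0],"offset":[-54.3,11.1,-54.1],"jaw":-1},{"twist":[0,77.3,0],"offset":[-54.3,11.1,-54.1],"jaw":-1}]' | tail -c 600
python3 - <<'E'
from h import *
plan(-95,0,120)
E
```

```text
clock: 2.77
tool_pos: [0.5361, -0.1194, 0.1197]
eef_rot: [-1.573, -0.001, -0.144]
wrist_force: [-0.9, -0.5, -0.8]
gripper_width: -0.0003
at rail [-100.    -1.6] z 119.7 twist [ 0.1 -0.3  0. ] offset cm [-0.16 -0.03  0.5 ] F [-0.9 -0.5 -0.8] t 2.77
```

Run:
```python
from h import *
im,_=snap('wrist','w1.png')
im,_=snap('top','t1.png'); cv2.imwrite('pics/t1z.png',cv2.resize(im[170:250,190:350],None,fx=5,fy=5))
for c in('wrist','top'):
  print([np.append(w2r(r['centre']),r['centre'][2]*1000).round(1).tolist() for r in manip.mark_of(c,'relay_g') if r['score']>.4])
  print('kp',[np.append(w2r(r['centre']),r['centre'][2]*1000).round(1).tolist() for r in manip.mark_of(c,'keeper_end') if r['score']>.3])
plan(-95,0,16)
```

```text
[[-13.1, 1.6, 7.2], [10.6, 3.3, 8.3], [-44.5, -1.9, 5.1]]
kp [[-74.8, 47.7, 37.4]]
[[-18.5, 0.2, 10.7], [36.4, 0.2, 9.2], [12.0, 2.3, 6.8], [82.5, 127.7, -1.0], [-45.0, -2.6, 6.4]]
kp []
at rail [-93.3   0.3] z 120.5 twist [-0.   0.1  0. ] offset cm [ 0.03 10.45 -0.17] F [-0.7  0.2 -0.6] t 3.07
```

View pics/w1.png

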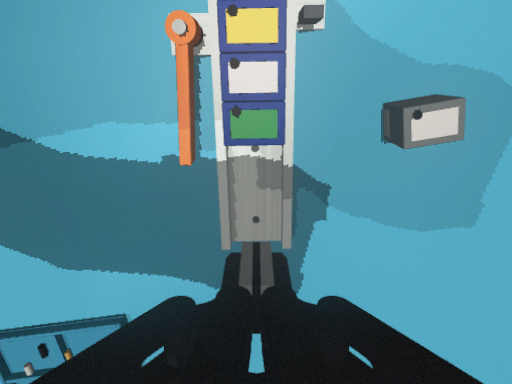

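View pics/t1z.png

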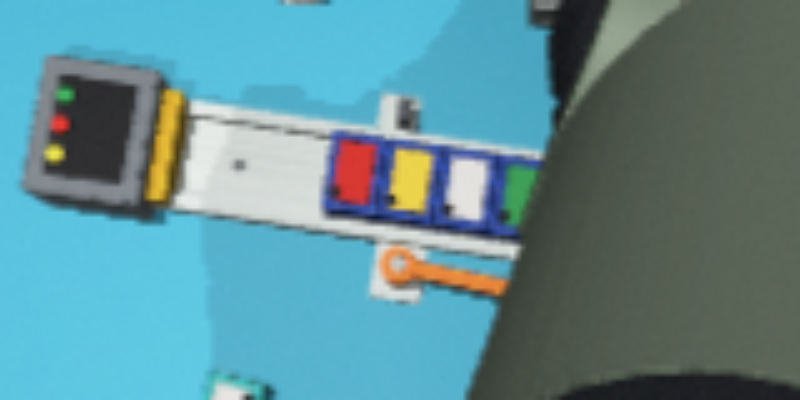

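Wrist view: the shut fingers (256,265) are centred on the channel (x 222–292). The green relay's rear face is at row 145 and the keeper is to the left. Descending.

```bash
python3 -m creep '[{"twist":[0,0,0],"offset":[0,3,-0.1],"jaw":-1},{"twist":[0,0,0],"offset":[0,6,-0.2],"jaw":-1},{"twist":[0,0,0],"offset":[0,8.5,-0.2],"jaw":-1},{"twist":[0,0,0],"offset":[0,10,-0.2],"jaw":-1},{"twist":[0,0,0],"offset":[0,10.4,-0.2],"jaw":-1},{"twist":[0,0,0],"offset":[0,10.4,-0.2],"jaw":-1},{"twist":[0,0,0],"offset":[0,10.4,-0.2],"jaw":-1}]'
python3 - <<'E'
from h import *
snap('wrist','w2.png'); plan(-60,0,17)
E
```

```text
clock: 3.65
tool_pos: [0.5353, -0.1141, 0.0174]
eef_rot: [-1.57, -0.001, -0.136]
wrist_force: [-0.0, -0.5, -0.3]
gripper_width: -0.0
at rail [-95.   -0.3] z 17.7 twist [-0.   0.1  0.1] offset cm [-0.02  0.07  3.5 ] F [ 0.7 -0.1  0.1] t 3.7
```

View pics/w2.png

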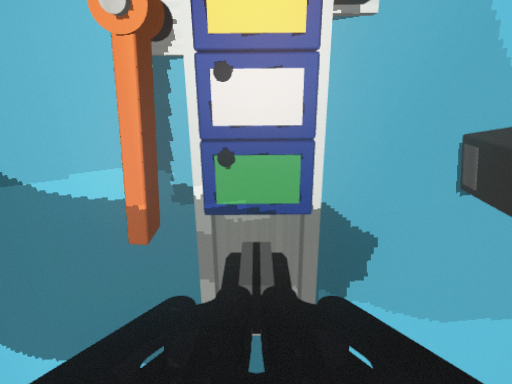

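```bash
python3 -m creep '[{"twist":[0,0,0],"offset":[0,0.05,0.5],"jaw":-1},{"twist":[0,0,0],"offset":[0,0.1,1],"jaw":-1},{"twist":[0,0,0],"offset":[0,0.1,1.5],"jaw":-1},{"twist":[0,0,0],"offset":[0,0.1,2],"jaw":-1},{"twist":[0,0,0],"offset":[0,0.1,2.4],"jaw":-1},{"twist":[0,0,0],"offset":[0,0.1,2.8],"jaw":-1},{"twist":[0,0,0],"offset":[0,0.1,3.2],"jaw":-1},{"twist":[0,0,0],"offset":[0,0.1,3.6],"jaw":-1},{"twist":[0,0,0],"offset":[0,0.1,4],"jaw":-1},{"twist":[0,0,0],"offset":[0,0.1,4.5],"jaw":-1},{"twist":[0,0,0],"offset":[0,0.1,5],"jaw":-1},{"twist":[0,0,0],"offset":[0,0.1,5.5],"jaw":-1},{"twist":[0,0,0],"offset":[0,0.1,6],"jaw":-1},{"twist":[0,0,0],"offset":[0,0.1,6.5],"jaw":-1},{"twist":[0,0,0],"offset":[0,0.1,7],"jaw":-1},{"twist":[0,0,0],"offset":[0,0.1,7.5],"jaw":-1},{"twist":[0,0,0],"offset":[0,0.1,8],"jaw":-1},{"twist":[0,0,0],"offset":[0,0.1,8.4],"jaw":-1},{"twist":[0,0,0],"offset":[0,0.1,8.6],"jaw":-1}]'
python3 - <<'E'
from h import *
snap('wrist','w3.png'); im,_=snap('scene','s3.png'); cv2.imwrite('pics/s3z.png',cv2.resize(im[145:285,225:345],None,fx=4,fy=4)); plan(7,0,17)
E
```

```text
clock: 5.28
tool_pos: [0.5473, -0.0282, 0.0167]
eef_rot: [-1.57, -0.001, -0.135]
wrist_force: [0.3, -3.2, 1.8]
gripper_width: -0.0002
at rail [-8.2  0.1] z 16.6 twist [-0.1  0.2  0.1] offset cm [ 0.01 -0.04  1.52] F [-0.2 -0.2 -0.1] t 5.38
```

View pics/w3.png

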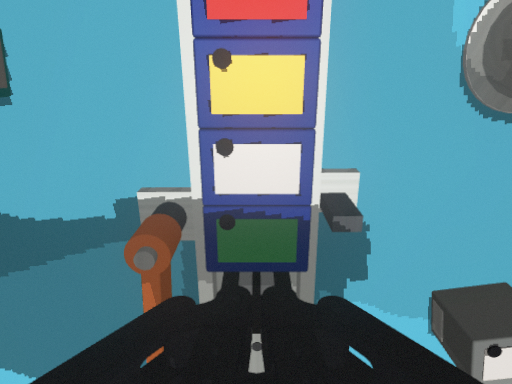

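View pics/s3z.png

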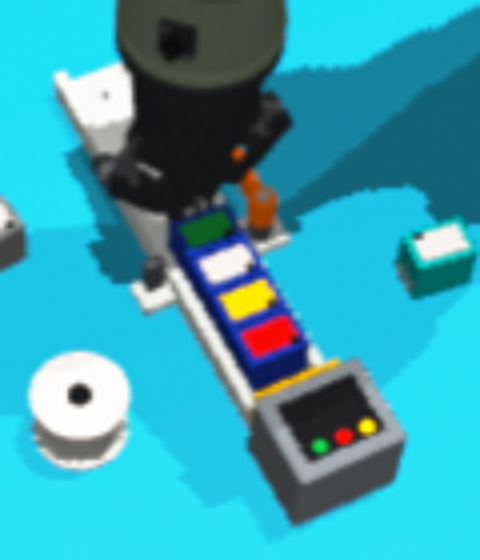

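Row is intact with all four relays touching, and about 13 mm remains. Finishing slowly while watching the force.

```bash
python3 -m creep '[{"twist":[0,0,0],"offset":[0,0,0.2],"jaw":-1},{"twist":[0,0,0],"offset":[0,0,0.4],"jaw":-1},{"twist":[0,0,0],"offset":[0,0,0.6],"jaw":-1},{"twist":[0,0,0],"offset":[0,0,0.8],"jaw":-1},{"twist":[0,0,0],"offset":[0,0,0.95],"jaw":-1},{"twist":[0,0,0],"offset":[0,0,1.1],"jaw":-1},{"twist":[0,0,0],"offset":[0,0,1.2],"jaw":-1},{"twist":[0,0,0],"offset":[0,0,1.3],"jaw":-1},{"twist":[0,0,0],"offset":[0,0,1.4],"jaw":-1}]'
python3 - <<'E'
from h import *
plan(7,0,17)
E
```

```text
clock: 6.13
tool_pos: [0.5491, -0.0141, 0.0166]
eef_rot: [-1.57, -0.001, -0.135]
wrist_force: [0.2, -1.9, -0.4]
gripper_width: -0.0001
at rail [6.  0.1] z 16.6 twist [-0.1  0.2  0.1] offset cm [ 0.01 -0.04  0.1 ] F [ 0.2 -1.9 -0.4] t 6.13
```

```bash
python3 -m creep '[{"twist":[0,0,0],"offset":[0,0,0.1],"jaw":-1},{"twist":[0,0,0],"offset":[0,0,0.2],"jaw":-1},{"twist":[0,0,0],"offset":[0,0,0.2],"jaw":-1}]'
python3 - <<'E'
from h import *
plan(7,0,17)
im,_=snap('scene','s4.png'); cv2.imwrite('pics/s4z.png',cv2.resize(im[145:285,225:345],None,fx=4,fy=4))
E
```

```text
clock: 6.38
tool_pos: [0.5493, -0.0129, 0.0166]
eef_rot: [-1.571, -0.001, -0.136]
wrist_force: [0.8, -5.3, -0.2]
gripper_width: 0.0001
at rail [7.3 0.1] z 16.6 twist [-0.   0.2  0.1] offset cm [ 0.01 -0.04 -0.03] F [ 0.8 -5.3 -0.2] t 6.38
```

View pics/s4z.png

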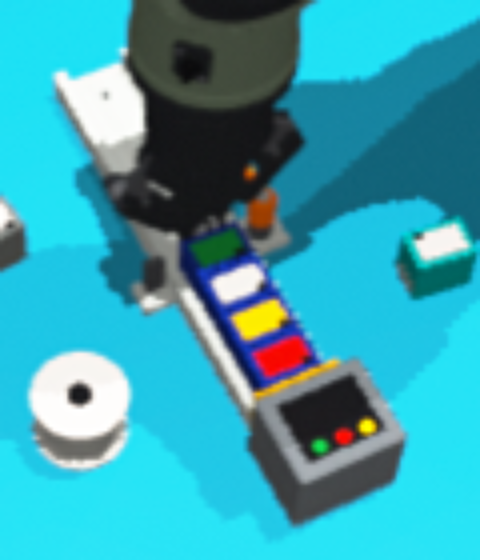

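```bash
python3 -m creep '[{"twist":[0,0,0],"offset":[0,0,0.1],"jaw":-1},{"twist":[0,0,0],"offset":[0,0,0.15],"jaw":-1},{"twist":[0,0,0],"offset":[0,0,0.15],"jaw":-1}]'
python3 - <<'E'
from h import *
plan(7,0,17)
E
```

```text
clock: 6.68
tool_pos: [0.5495, -0.0128, 0.0166]
eef_rot: [-1.572, -0.002, -0.137]
wrist_force: [-0.7, -10.5, -1.0]
gripper_width: 0.0001
at rail [ 7.4 -0.1] z 16.6 twist [0.1 0.1 0.1] offset cm [-0.01 -0.04 -0.04] F [ -0.7 -10.5  -1. ] t 6.68
```

It has stalled at 10.5 N with no further travel, so the row is home. Backing off the way I came, then lifting.

```bash
python3 -m creep '[{"twist":[0,0,0],"offset":[0,0,-0.4],"jaw":-1},{"twist":[0,0,0],"offset":[0,0,-2],"jaw":-1},{"twist":[0,0,0],"offset":[0,0,-5],"jaw":-1},{"twist":[0,0,0],"offset":[0,0,-8],"jaw":-1},{"twist":[0,0,0],"offset":[0,0,-10],"jaw":-1},{"twist":[0,0,0],"offset":[0,0,-10],"jaw":-1},{"twist":[0,0,0],"offset":[0,-3,-10],"jaw":-1},{"twist":[0,0,0],"offset":[0,-6,-10],"jaw":-1},{"twist":[0,0,0],"offset":[0,-9,-10],"jaw":-1},{"twist":[0,0,0],"offset":[0,-11,-10],"jaw":-1},{"twist":[0,0,0],"offset":[0,-11,-10],"jaw":-1},{"twist":[0,0,0],"offset":[0,-11,-10],"jaw":-1}]'
python3 - <<'E'
from h import *
snap('wrist','w5.png'); im,_=snap('scene','s5.png'); overlay('scene','s5z.png',im,(225,145,345,285),4)
for c in('wrist','scene'):
  print([np.append(w2r(r['centre']),r['centre'][2]*1000).round(1).tolist() for r in manip.mark_of(c,'relay_g') if r['score']>.4])
  print('kp',[np.append(w2r(r['centre']),r['centre'][2]*1000).round(1).tolist() for r in manip.mark_of(c,'keeper_end') if r['score']>.3])
  print('pv',[np.append(w2r(r['centre']),r['centre'][2]*1000).round(1).tolist() for r in manip.mark_of(c,'pivot') if r['score']>.3])
plan(-50,75,100)
E
```

```text
clock: 7.68
tool_pos: [0.5363, -0.1111, 0.1276]
eef_rot: [-1.571, -0.004, -0.136]
wrist_force: [-0.4, 0.5, -0.8]
gripper_width: -0.0002
[[33.3, 1.8, 3.5]]
kp [[-46.4, -121.1, 3.3], [-73.3, 45.9, 38.2]]
pv [[12.1, 38.8, 35.7]]
[[59.0, 2.4, 2.5], [85.4, 132.7, 1.7], [86.6, -3.6, 5.6], [30.5, -1.0, 9.2], [119.1, -3.1, 11.3]]
kp [[-77.1, 43.8, 37.2]]
pv [[11.4, 43.8, 36.0]]
at rail [-92.5   0.2] z 126.2 twist [0.1 0.1 0. ] offset cm [-7.47  2.61  4.27] F [-0.4 -0.   0.4] t 8.08
```

View pics/w5.png

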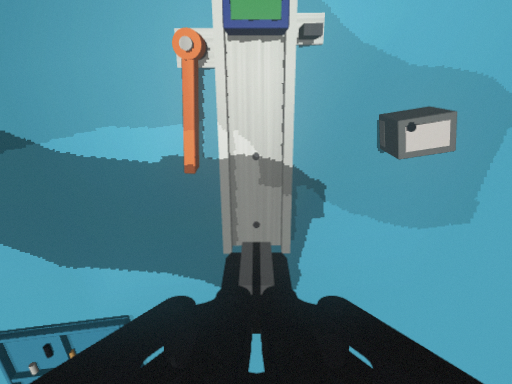

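View pics/s5z.png

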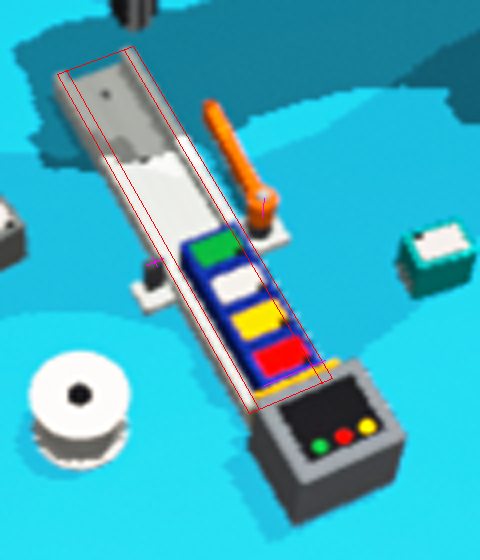

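Row home and keeper untouched (end at rail (-75,45), so ≈0.3 rad). Moving to its outer side.

```bash
python3 -m creep '[{"twist":[0,0,0],"offset":[-3,0.5,1.5],"jaw":-1},{"twist":[0,0,0],"offset":[-6,1.5,3],"jaw":-1},{"twist":[0,0,0],"offset":[-8.3,2.6,4.2],"jaw":-1},{"twist":[0,0,0],"offset":[-8.3,2.6,4.2],"jaw":-1},{"twist":[0,0,0],"offset":[-8.3,5,4.2],"jaw":-1},{"twist":[0,0,0],"offset":[-8.3,7.5,4.2],"jaw":-1},{"twist":[0,0,0],"offset":[-8.3,9,4.2],"jaw":-1},{"twist":[0,0,0],"offset":[-8.3,9.6,4.2],"jaw":-1},{"twist":[0,0,0],"offset":[-8.3,9.6,4.2],"jaw":-1},{"twist":[0,0,0],"offset":[-8.3,9.6,4.2],"jaw":-1}]'
python3 - <<'E'
from h import *
snap('wrist','w6.png'); plan(-50,60,30); plan(-5,-16,30)
E
```

```text
clock: 8.92
tool_pos: [0.4591, -0.0592, 0.0304]
eef_rot: [-1.572, -0.001, -0.137]
wrist_force: [-0.5, 0.5, 0.2]
gripper_width: -0.0
at rail [-50.9  82.8] z 30.8 twist [0.1 0.1 0.1] offset cm [2.28 0.08 0.09] F [-1.  -0.3 -0.5] t 8.97
at rail [-50.9  82.8] z 30.8 twist [0.1 0.1 0.1] offset cm [9.88 0.09 4.58] F [-1.  -0.3 -0.5] t 8.97
```

View pics/w6.png

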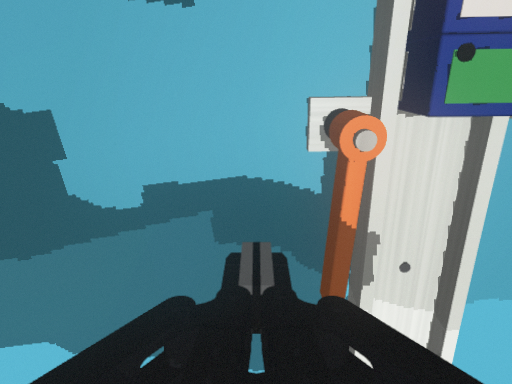

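Fingers sit on the outer side of the keeper, level with the bar and clear of it. Sweeping it round.

```bash
python3 -m creep '[{"twist":[0,0,0],"offset":[1,0,0.1],"jaw":-1},{"twist":[0,0,0],"offset":[1.8,0,0.1],"jaw":-1},{"twist":[0,0,0],"offset":[2.5,0,0.1],"jaw":-1},{"twist":[0,0,0],"offset":[3.3,0,0.1],"jaw":-1},{"twist":[0,0,0],"offset":[4.2,0,0],"jaw":-1},{"twist":[0,0,0],"offset":[5.1,0,0],"jaw":-1},{"twist":[0,0,0],"offset":[6.1,0,0.3],"jaw":-1},{"twist":[0,0,0],"offset":[7.1,0,0.8],"jaw":-1},{"twist":[0,0,0],"offset":[8.1,0,1.4],"jaw":-1},{"twist":[0,0,0],"offset":[8.7,0,2.1],"jaw":-1},{"twist":[0,0,0],"offset":[9.2,0,2.8],"jaw":-1},{"twist":[0,0,0],"offset":[9.4,0,3.2],"jaw":-1},{"twist":[0,0,0],"offset":[9.5,0,3.5],"jaw":-1}]'
python3 - <<'E'
from h import *
snap('wrist','w7.png'); plan(-5,-16,30)
E
```

```text
clock: 10.05
tool_pos: [0.5585, -0.0368, 0.0308]
eef_rot: [-1.572, -0.002, -0.137]
wrist_force: [0.1, -0.7, -0.7]
gripper_width: -0.0001
at rail [-14.7 -12.3] z 30.8 twist [0.1 0.1 0.1] offset cm [0.37 0.08 0.97] F [-0.4  1.   0.4] t 10.1
```

View pics/w7.png

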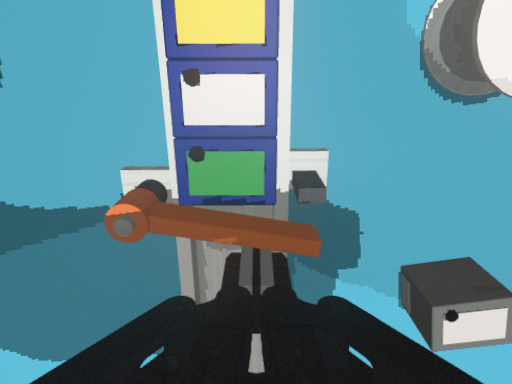

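```bash
python3 -m creep '[{"twist":[0,0,0],"offset":[0,0,0.2],"jaw":-1},{"twist":[0,0,0],"offset":[0.1,0,0.4],"jaw":-1},{"twist":[0,0,0],"offset":[0.1,0,0.6],"jaw":-1},{"twist":[0,0,0],"offset":[0.2,0,0.8],"jaw":-1},{"twist":[0,0,0],"offset":[0.2,0,0.9],"jaw":-1},{"twist":[0,0,0],"offset":[0.2,0,1.0],"jaw":-1},{"twist":[0,0,0],"offset":[0.2,0,1.1],"jaw":-1},{"twist":[0,0,0],"offset":[0.2,0,1.1],"jaw":-1}]'
python3 - <<'E'
from h import *
snap('wrist','w8.png'); plan(-5,-16,30)
E
```

```text
clock: 10.77
tool_pos: [0.5621, -0.0264, 0.0309]
eef_rot: [-1.573, -0.002, -0.137]
wrist_force: [-0.6, -4.1, -0.0]
gripper_width: -0.0
at rail [ -4.3 -14.4] z 30.8 twist [0.1 0.1 0.1] offset cm [ 0.16  0.08 -0.07] F [ 1.  -3.6  0.5] t 10.82
```

View pics/w8.png

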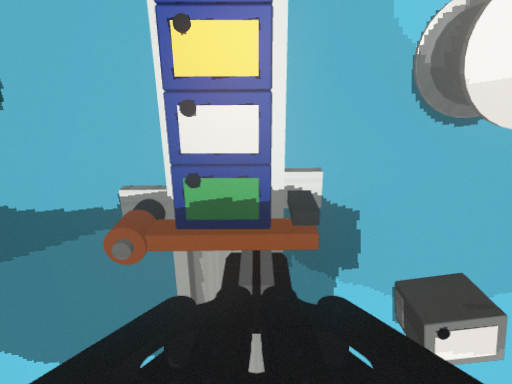

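The arm lies square across the channel. I'll press a little more to confirm the hard stop, then back off and lift.

```bash
python3 -m creep '[{"twist":[0,0,0],"offset":[0,0,0.1],"jaw":-1},{"twist":[0,0,0],"offset":[0,0,0.15],"jaw":-1},{"twist":[0,0,0],"offset":[0,0,0.15],"jaw":-1}]'; python3 -c "
from h import *
plan(-5,-16,30)"
python3 -m creep '[{"twist":[0,0,0],"offset":[0,0,-0.4],"jaw":-1},{"twist":[0,0,0],"offset":[0,0,-2],"jaw":-1},{"twist":[0,0,0],"offset":[0,0,-5],"jaw":-1},{"twist":[0,0,0],"offset":[0,0,-8],"jaw":-1},{"twist":[0,0,0],"offset":[0,0,-8],"jaw":-1},{"twist":[0,0,0],"offset":[0,-3,-9],"jaw":-1},{"twist":[0,0,0],"offset":[0,-6,-10],"jaw":-1},{"twist":[0,0,0],"offset":[0,-9,-11],"jaw":-1},{"twist":[0,0,0],"offset":[0,-12,-12],"jaw":-1},{"twist":[0,0,0],"offset":[0,-12,-12],"jaw":-1},{"twist":[0,0,0],"offset":[0,-12,-12],"jaw":-1},{"twist":[0,0,0],"offset":[0,-12,-12],"jaw":-1}]'
python3 - <<'E'
from h import *
snap('wrist','w9.png'); im,_=snap('scene','s9.png'); overlay('scene','s9z.png',im,(225,145,345,285),4)
im,_=snap('top','t9.png'); overlay('top','t9z.png',im,(190,170,350,250),5)
f=lambda c,q:[np.append(w2r(r['centre']),r['centre'][2]*1000).round(1).tolist() for r in manip.mark_of(c,q) if r['score']>.35]
for c in('wrist','scene','top'):
  print(c,f(c,'relay_g'),'kp',f(c,'keeper_end'))
plan(0,0,100)
E
```

```text
clock: 11.07
tool_pos: [0.5621, -0.0262, 0.0308]
eef_rot: [-1.574, -0.002, -0.138]
wrist_force: [-0.5, -9.2, 0.2]
gripper_width: 0.0001
at rail [ -4.2 -14.4] z 30.8 twist [0.2 0.  0.1] offset cm [ 0.16  0.08 -0.08] F [-0.5 -9.2  0.2] t 11.07
clock: 12.07
tool_pos: [0.5452, -0.1441, 0.1509]
eef_rot: [-1.573, -0.002, -0.138]
wrist_force: [-0.4, -0.5, -1.1]
gripper_width: 0.0002
wrist [] kp []
scene [[83.7, 134.1, 2.1], [127.4, 3.4, 32.6], [114.9, -3.0, 10.9], [30.3, 1.1, 10.8], [58.4, 2.6, 5.1], [85.7, -3.3, 7.3]] kp [[117.3, -4.0, 8.7], [9.6, -47.6, 35.3]]
top [[115.2, 1.3, 10.7], [33.8, -3.2, 10.6], [90.9, 2.2, 5.0], [61.7, 0.4, 7.2], [81.2, 132.6, -3.7]] kp [[9.1, -39.5, 35.7]]
at rail [-123.7  -14.1] z 151.0 twist [0.2 0.  0.1] offset cm [-1.42  5.05 12.39] F [-0.2  0.3  0.2] t 12.52
```

View pics/s9z.png

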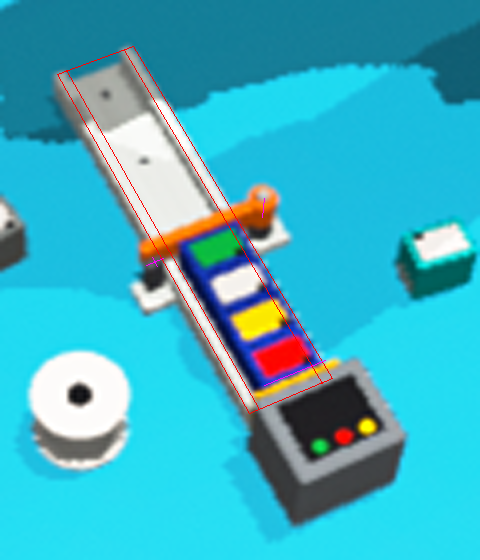

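View pics/t9z.png

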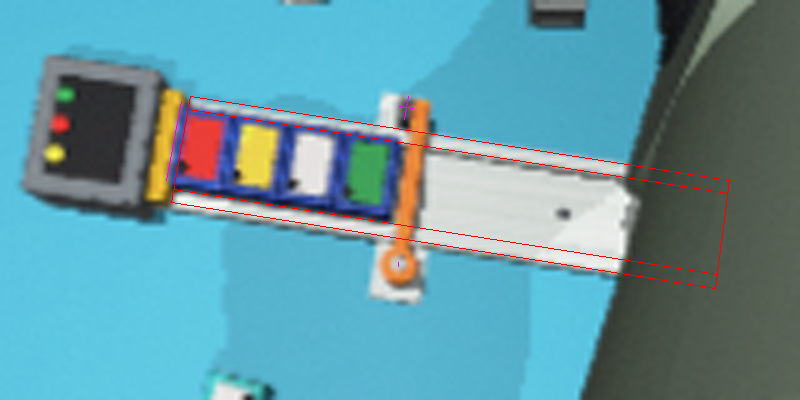

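View pics/w9.png

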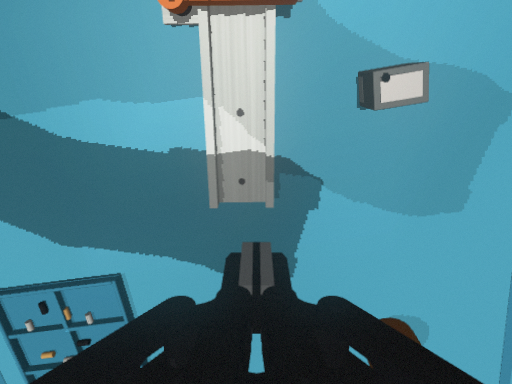

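Red is flush against the yellow stop with no gaps. The keeper is square across the channel beside the catch, and the gripper is at 151 mm and clear. Handing in.

```bash
python3 -c "
from plant import manip
print(manip.close_job())"
```

```text
the job is handed in; nothing more can be done
None
```

I pushed the four relays home as one row with the shut fingers, then swung the orange arm shut behind them. I backed off, lifted to 151 mm and handed the job in about 12.5 s into the 56 s allowed. No verdict came back.

**Row:** it stopped moving with the push force at 10.5 N. The last pictures show no gaps, with the front relay flush on the yellow stop.
- **Along the rail:** the network marks put the relay centres at about 115, 86–91, 58–62 and 30–34 mm. Home is 116, 88, 60 and 32 mm, so they agree within the networks' error of about 4 mm.
- **Across the rail:** the marks scatter by about ±3 mm, which is also within that error. The channel leaves the relays only 1 mm of play each side.

**Retaining arm:** it stopped at its hard stop with 9.2 N on the fingers. The last views show it square across the channel, ending beside the catch. The arm-end marks were (9, -40) from the top camera and (10, -48) from the scene camera, against an expected (10, -42). There was also one false hit on the row in the scene picture.

**Clearance:** the wrist force was near zero at the end. None of the moves went near the bystanders, but I did not re-measure their positions afterwards.

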